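Slide the clip plate out to its line and hold it

ROBOT

A 6-joint arm with a two-finger parallel gripper is mounted at the origin on the work surface. World frame = base frame: x ahead of the robot, y to its left, z up, the work surface at z = 0. Lengths are in m, angles in rad, forces in N, time in s.
With the tool pointing down it reaches from about 0.35 to 0.975 m from the base axis. Payload 7.1 kg.
Tool frame: the origin (TCP) lies midway between the tips of the shut fingers; the grasp point (between the pads) lies 19 mm behind it; z points along the fingers, x is the direction in which the jaws open and shut, and the axes are right-handed (so a half turn about z gives the same grasp; the last joint's range is limited). The gripper opens to 88 mm and grips with 3 to 60 N. Pads are 20 mm wide; open, the fingers measure 115 mm over their backs; the gripper's body (75 mm by 178 mm) begins 61 mm behind the grasp point.
Start: joints at [-1.248, 0.423, 1.63, -0, 1.089, -0.019], TCP at [0.21, -0.589, 0.223] pointing down, gripper open.
Joint ranges: [-3, 3], [-0.9, 2.11], [0.09, 2.58], [-1.31, 4.45], [0.11, 2.69], [-2.54, 2.54]. Speed limits (rad/s): [2.39, 2.39, 3.01, 3.14, 3.14, 3.14].

INTERFACE

Orientations are given as a unit quaternion [w, x, y, z].
In Python, from station import move_pose, movel, movej, command_gripper, wait, inverse_kinematics, read_camera, camera_info, MotionError, job_done, get_time, get_joint_pos, get_qvel, get_effort, get_tcp_pos, get_ee_rot, get_ft_force, get_ft_torque, get_grip_width gives the robot as it stands. Calls block until the motion is done:
- move_pose(position, orientation): joint-space move of the TCP to a pose.
- movel(position, frame=None, v=0.15, until_force=None): straight line of the TCP; frame=None keeps the orientation; v is the mean speed in m/s. With until_force (N) it stops when the force on the tool has changed by that much, and returns True; else False.
- movej(angles): joint-space move.
- command_gripper(opening): opening from 0.0 (shut) to 1.0 (fully open); the grip force is fixed at half the most; returns when the fingers have stopped.
- wait(seconds).
- inverse_kinematics(position, orientation): joint angles nearest the present ones, or None.
- read_camera(name): name is "side" or "top"; returns the picture (420x560x3 uint8, red, green, blue); there is no depth.
- camera_info(name): a dict with "intrinsics" (3x3 intrinsics, pixels), "T" (4x4, takes a point from camera to world coordinates). Camera axes: x right, y up, looking along -z (the intrinsics and any distortion apply to the point x, -y, -z); pixel columns grow to the right and rows downward; lengths in m; the calibration is good to about 2 mm. A picture is of the moment at which its call begins. camera_info takes no time and is no camera call.
A pose or a line that the arm cannot do raises MotionError and nothing moves.
- job_done(): hands the job in, once; it reports no verdict.
Readings, each from a call of its own:
- get_time(): time.
- get_joint_pos(): joint angles.
- get_qvel(): joint speeds.
- get_effort(): joint torques, N m.
- get_tcp_pos(): TCP position.
- get_ee_rot(): TCP orientation.
- get_ft_force(): force on the tool from outside, world axes, zero at the start.
- get_ft_torque(): the same for the moment, N m.
- get_grip_width(): opening from 0.0 (shut) to 1.0 (fully open).
Only numpy, scipy, OpenCV 4.12 (cv2) and the standard library are available. Lean on these libraries where they do the work, as an engineer would, in place of code of your own. Each camera call takes 0.05 s, during which the arm holds its last target.

TASK

On the white bench stand, turn the latch knob clockwise (seen from above) until it clicks over its detent and its bolt is drawn out of the plate's way, then slide the metal plate outward, flat on the stand between its rails, until the line scribed across the plate lies right over the stand's edge. Its heavy end then hangs out and would tip, so finish while still holding the plate with the gripper, level and still, so that a colleague can fit clips from below. Leave the tube rack, the bottle and the jar alone.

Things in the scene. Friction and masses are not known exactly. Their poses are not given: they have to be found in the camera images.
- stand_edge (a point): Mid-point, between the rails, of the fixed white stand's top edge over which the plate slides out, 90 mm above the table. +y points outward, square to the edge; x along it, z up. The stand's top spans y -360 to 0, x -90 to +150 mm from here. Guide rails 6 mm high, 106 mm apart, lie along y; that on the knob's side ends 95 mm short of the edge. Outside the edge nothing is under the plate.
- plate_line (a point): Middle of the dark 3 mm line scribed across the loose plate's top face, 145 mm behind its heavy front end, 115 mm ahead of its back end. It starts 215 to 245 mm inside the edge. With the line at the edge the plate's centre of mass is outside it: let go, it tips (about 2 to 5 N down at the upright grip holds it).
- plate_grip (a point): Centre of the upright grip plate fixed on the loose plate near its back end: 60 mm wide (plate x), 14 mm thick (plate y), rising 50 mm above the plate's top face; this point is half-way up, 25 mm above the plate's top face, and 80 mm behind the line (plate -y). Both broad faces are free for fingers from above.
- plate: Loose metal plate, 100 mm wide (x), 260 mm long (y), 8 mm thick, 0.5 to 0.85 kg. Origin: middle of its underside; +y to its heavy front end (130 mm ahead), within 2 degrees of the stand's outward +y. On the front end sits a steel bar 90 x 26 mm, 24 mm high. Line at y = -15 mm, upright grip at y = -95 mm.
- latch_grip (a point): On the latch knob's vertical axis, 44 mm above the stand's top, at x +95, y -45 mm from stand_edge. Grip: upright bar 46 mm long (this frame's x), 14 mm thick, 20 to 62 mm above the stand's top, on a round hub (40 mm) and a steel bolt housing 56 x 34 mm, 16 mm high. The frame turns with the knob; at the start it is parallel to the stand's.
- latch (a joint): Latch knob angle, rad: 0 at the start, growing clockwise seen from above to the stop at 1.4. Turning it draws the flat bolt (18 mm wide), which bars the way 16 to 46 mm ahead of the plate, 43 mm sideways (stand +x) out of the path. A spring detent resists with up to about 0.2 N m and pushes back below 0.7 rad; past 0.7 it pulls the knob on to the stop, where it stays.
- rack: Bystander: white tube rack 170 x 60 mm, 99 mm high with its capped tubes, behind the stand's back end; origin under its centre.
- bottle: Bystander: amber bottle, 60 mm across, 140 mm high, beside the stand on the knob's side; origin under its centre.
- jar: Bystander: white jar, 70 mm across, 65 mm high, on the table beyond the stand's edge; origin under its centre. The plate's end stays clear of it when the line is at the edge.

How it is judged:
On the way, in this order (a step that is already met when the one before it is completed fails the run):
1. the latch has clicked over and its bolt is drawn back, the plate still inside (value of joint latch above 1.15 rad and y of plate_line in the frame of stand_edge below -0.12 m), for 0.2 s.
2. the plate's line is over the stand's edge, the plate lying flat (y of plate_line in the frame of stand_edge between -0.006 and 0.006 m and angle between plate's own z axis and vertical below 0.035 rad and z of plate_line in the frame of stand_edge below 0.013 m), for 0.2 s.
At the end, for the whole second after the job is handed in: Latch past its detent (over 1.15 rad); plate line within 6 mm of the stand's edge, at most 13 mm above the stand's top (5 mm of lift), plate tilted under 2 degrees and still; the fingers hold or press it with over 1 N; no bystander props it (all of step 2 and value of joint latch above 1.15 rad and contact force between the fingers and plate above 1 N and linear speed of plate below 0.01 m/s and angular speed of plate below 0.1 rad/s and contact force between plate and jar below 0.1 N and contact force between plate and bottle below 0.1 N and contact force between plate and rack below 0.1 N); the arm keeps its last pose, push and grip.
It fails at once if the plate tips by more than about 8 degrees (angle between plate's own z axis and vertical above 0.14 rad).
It fails at once if the plate is lifted off the stand instead of slid (z of plate_line in the frame of stand_edge above 0.03 m).
It fails at once if the rack is moved by more than 30 mm (distance of rack from where it was at the start of the episode above 0.03 m).
It fails at once if the bottle is moved by more than 30 mm (distance of bottle from where it was at the start of the episode above 0.03 m).
It fails at once if the jar is moved by more than 30 mm (distance of jar from where it was at the start of the episode above 0.03 m).
It also fails if it takes over 64 s, if anything falls off the work surface, if the arm or the gripper's body presses on something with over 40 N, if the wrist force passes 120 N, or if a joint passes its speed limit or range.

## Working session

There is one attempt and no reset: what is moved stays moved. The work goes in short steps, each a Python script; the robot and the scene stay as the last script left them, time stands still between calls to the robot, and variables do not carry over. Pictures are saved under pics/ and viewed, and the job is handed in when it is done.

```bash
ls; mkdir -p pics
python3 - <<'E'
from station import *
import cv2, numpy as np
for n in ("side","top"):
    im=read_camera(n); cv2.imwrite(f"pics/{n}0.png",cv2.cvtColor(im,cv2.COLOR_RGB2BGR))
    c=camera_info(n); print(n,c)
print(get_time(),get_tcp_pos(),get_ee_rot(),get_ft_force(),get_grip_width())
E
```

```text
pics
side {'intrinsics': array([[416.37036083,   0.        , 278.12566928],
       [  0.        , 416.37036083, 212.06208539],
       [  0.        ,   0.        ,   1.        ]]), 'T': array([[-0.71678888,  0.33921946, -0.60921578, -0.03077497],
       [-0.69708726, -0.36968402,  0.61433141,  0.70654391],
       [-0.01682417,  0.86502248,  0.50145096,  0.62251578],
       [ 0.        ,  0.        ,  0.        ,  1.        ]])}
top {'intrinsics': array([[392.20685107,   0.        , 276.24980838],
       [  0.        , 392.20685107, 208.41749442],
       [  0.        ,   0.        ,   1.        ]]), 'T': array([[-0.01141181,  0.99753066, -0.06929896,  0.50588636],
       [-0.99992293, -0.01104542,  0.00566793,  0.07021253],
       [ 0.0048885 ,  0.0693583 ,  0.99757984,  1.34018406],
       [ 0.        ,  0.        ,  0.        ,  1.        ]])}
0.1 [ 0.20935855 -0.58836185  0.22201373] [-3.94429043e-04  8.17064193e-01 -5.76546325e-01 -5.33425995e-04] [0.72202385 0.26866157 0.09922992] 1.0002138990368452
```

View pics/top0.png

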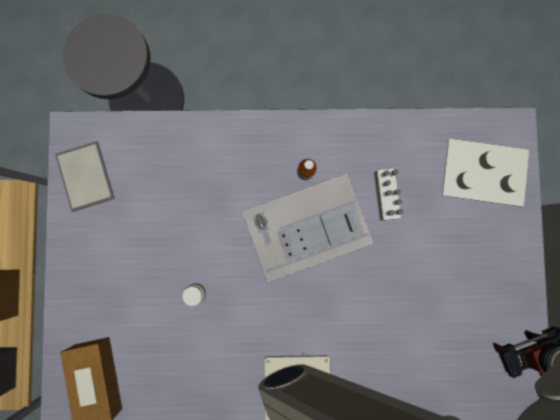

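View pics/side0.png

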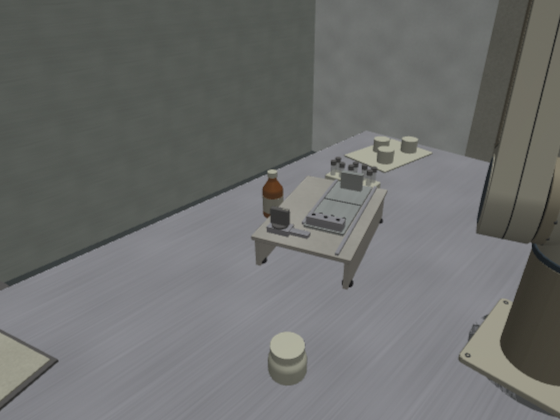

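Top view: the stand's corners are near (244,212), (347,175), (372,242) and (268,280), with the outward edge on the left. The knob is at (261,221). I'll zoom in.

Run:
```python
import cv2
a=cv2.imread("pics/top0.png")[165:290,235:380]; cv2.imwrite("pics/top0z.png",cv2.resize(a,None,fx=5,fy=4.7999,interpolation=cv2.INTER_CUBIC))
a=cv2.imread("pics/side0.png")[150:290,240:400]; cv2.imwrite("pics/side0z.png",cv2.resize(a,None,fx=4,fy=4,interpolation=cv2.INTER_CUBIC))
```

```text
(no output)
```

View pics/top0z.png

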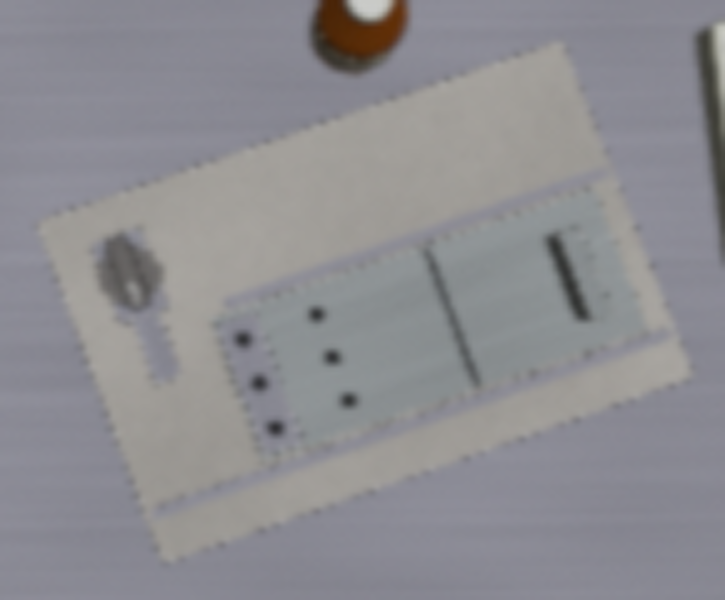

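View pics/side0z.png

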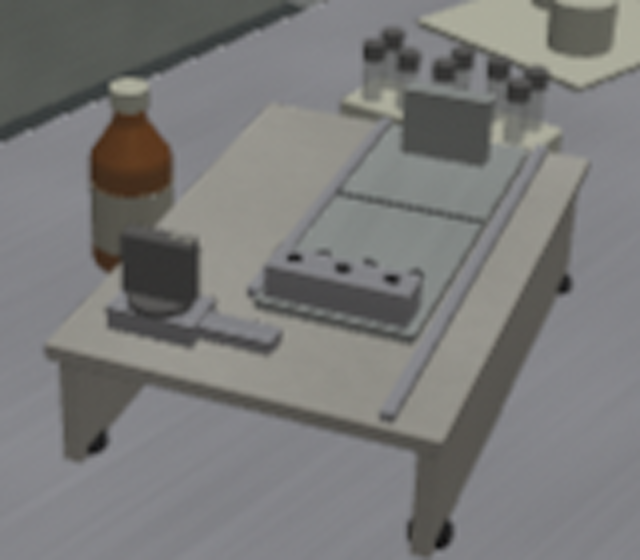

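```bash
cat > h.py <<'E'
from station import *
import numpy as np, cv2
from scipy.optimize import least_squares
from scipy.spatial.transform import Rotation as R
def proj(n,P):
    c=camera_info(n);T=c["T"];P=np.atleast_2d(P);p=(P-T[:3,3])@T[:3,:3]
    q=(p*[1,-1,-1])@c["intrinsics"].T
    return q[:,:2]/q[:,2:]
def ray(n,uv,z):
    c=camera_info(n);T=c["T"];uv=np.atleast_2d(uv)
    d=np.c_[uv,np.ones(len(uv))]@np.linalg.inv(c["intrinsics"]).T
    d=(d*[1,-1,-1])@T[:3,:3].T
    return T[:3,3]+d*((z-T[2,3])/d[:,2:])
def S2W(s,P):  # s=x,y,yaw
    P=np.atleast_2d(P);c,n=np.cos(s[2]),np.sin(s[2])
    return np.c_[s[0]+c*P[:,0]-n*P[:,1],s[1]+n*P[:,0]+c*P[:,1],0.09+P[:,2]]
def W2S(s,W):
    W=np.atleast_2d(W);c,n=np.cos(s[2]),np.sin(s[2]);d=W[:,:2]-s[:2]
    return np.c_[c*d[:,0]+n*d[:,1],-n*d[:,0]+c*d[:,1],W[:,2]-0.09]
zt=lambda a:(np.array(a)+.5)/[5,4.8]-.5+[235,165]
zs=lambda a:(np.array(a)+.5)/4-.5+[240,150]
E
python3 - <<'E'
from h import *
C=np.array([[.15,0,0],[.15,-.36,0],[-.09,-.36,0],[-.09,0,0]])
t=zt([(40,228),(563,42),(692,378),(168,562)]); s=zs([(47,350),(275,107),(590,160),(440,440)])
ft=lambda p:(proj("top",S2W(p,C))-t).ravel(); fs=lambda p:(proj("side",S2W(p,C))-s).ravel()
p0=[.5,.1,.35]
for f in (ft,fs,lambda p:np.r_[ft(p),fs(p)]):
    r=least_squares(f,p0); print(r.x.round(4),r.fun.round(1))
p=r.x
for nm,n,uv,z in (("line","top",zt([(427,248),(478,385)]),.098),("line","side",zs([(340,190),(485,220)]),.098),
  ("gripTop","top",zt([(552,236),(583,318)]),.148),("gripTop side","side",zs([(405,88),(494,97)]),.148),
  ("knobtop","top",zt([(118,236),(140,308)]),.152),("knobtop","side",zs([(122,232),(197,241)]),.152)):
    w=ray(n,uv,z); print(nm,n,w.round(4).tolist(),(W2S(p,w)*1000).round(1).tolist(), "mid",(W2S(p,w.mean(0))*1000).round(1))
E
```

```text
[0.4431 0.1228 0.3393] [-0.6 -0.7  0.1 -0.3  1.1 -0.  -0.5  1. ]
[0.4452 0.1275 0.3337] [-0.9 -1.3 -0.9 -1.1  0.7 -0.1  0.9  1.3]
[0.4449 0.1252 0.3355] [-1.2 -1.4 -0.4 -0.6  0.4 -0.2 -1.4  0.5 -0.2 -1.6 -0.5 -1.4  1.  -0.4
  1.7  0.8]
line top [[0.5657, -0.0753, 0.098], [0.4751, -0.1058, 0.098]] [[48.0, -229.1, 8.0], [-47.5, -228.0, 8.0]] mid [[ 2.000e-01 -2.285e+02  8.000e+00]]
line side [[0.5704, -0.0769, 0.098], [0.476, -0.1075, 0.098]] [[51.9, -232.1, 8.0], [-47.3, -229.9, 8.0]] mid [[   2.3 -231.     8. ]]
gripTop top [[0.57, -0.1458, 0.148], [0.5179, -0.1635, 0.148]] [[28.9, -297.1, 58.0], [-26.2, -296.5, 58.0]] mid [[   1.4 -296.8   58. ]]
gripTop side side [[0.5727, -0.1468, 0.148], [0.5201, -0.175, 0.148]] [[31.1, -298.9, 58.0], [-27.9, -308.1, 58.0]] mid [[   1.6 -303.5   58. ]]
knobtop top [[0.5728, 0.1184, 0.152], [0.5272, 0.1055, 0.152]] [[118.5, -48.5, 62.0], [71.1, -45.7, 62.0]] mid [[ 94.8 -47.1  62. ]]
knobtop side [[0.5686, 0.128, 0.152], [0.5298, 0.1065, 0.152]] [[117.7, -38.0, 62.0], [73.9, -45.6, 62.0]] mid [[ 95.8 -41.8  62. ]]
```

Both cameras agree to about 4 mm, and the known sizes check out: the line is about 95–99 mm long, the knob comes out near (95,-45), and the line is about 229 mm inside the edge. Next I'll plan the knob turn.

```bash
cat >> h.py <<'E'
S=np.array([.4443,.1252,.3362])
def quat(psi): # tool down, tool x axis at world heading psi
    M=np.array([[np.cos(psi),np.sin(psi),0],[np.sin(psi),-np.cos(psi),0],[0,0,-1.]])
    q=R.from_matrix(M).as_quat(); return np.r_[q[3],q[:3]]
E
python3 - <<'E'
from h import *
k=S2W(S,[.095,-.045,.028])[0]; g=S2W(S,[0,-.309,.02])[0]; print(k,g)
for sg in (1,-1):
  for a in (0,.7,1.4):
    print(sg,a,inverse_kinematics(k,quat(S[2]+sg*np.pi/2-a)))
  print(inverse_kinematics(g,quat(S[2]+sg*np.pi/2)),inverse_kinematics(S2W(S,[0,-.08,.02])[0],quat(S[2]+sg*np.pi/2)))
E
```

```text
[0.54882704 0.11406003 0.118     ] [ 0.54623979 -0.16650067  0.11      ]
1 0 [ 1.83677652e-01  4.73481868e-01  1.84293751e+00 -4.44089210e-16
  8.25173275e-01 -1.72331868e+00]
1 0.7 [ 1.83677652e-01  4.73481868e-01  1.84293751e+00 -4.44089210e-16
  8.25173275e-01 -1.02331868e+00]
1 1.4 [ 1.83677652e-01  4.73481868e-01  1.84293751e+00 -4.44089210e-16
  8.25173275e-01 -3.23318675e-01]
[-3.16706226e-01  4.98330315e-01  1.82293072e+00 -4.44089210e-16
  8.20331620e-01 -2.22370255e+00] [ 8.00098968e-02  3.83362435e-01  2.03566878e+00 -4.44089210e-16
  7.22561442e-01 -1.82698643e+00]
-1 0 [ 1.83677652e-01  4.73481868e-01  1.84293751e+00 -4.44089210e-16
  8.25173275e-01  1.41827398e+00]
-1 0.7 [ 1.83677652e-01  4.73481868e-01  1.84293751e+00 -4.44089210e-16
  8.25173275e-01  2.11827398e+00]
-1 1.4 None
[-3.16706226e-01  4.98330315e-01  1.82293072e+00 -4.44089210e-16
  8.20331620e-01  9.17890101e-01] [ 8.00098968e-02  3.83362435e-01  2.03566878e+00 -4.44089210e-16
  7.22561442e-01  1.31460622e+00]
```

Run:
```python
from h import *
q=quat(S[2]+np.pi/2)
p=get_tcp_pos(); movel([p[0],p[1],.32])
k=S2W(S,[.095,-.045,.028])[0]
move_pose([k[0],k[1],.30],q)
print(movel([k[0],k[1],.19]),get_time())
print("hit",movel(k,v=.08,until_force=6))
print(get_tcp_pos(),get_ft_force())
im=read_camera("side");cv2.imwrite("pics/s1.png",cv2.resize(cv2.cvtColor(im,cv2.COLOR_RGB2BGR)[130:290,220:400],None,fx=4,fy=3.7))
f0=get_ft_force()
command_gripper(0.0)
print(get_grip_width(),get_tcp_pos(),get_ft_force()-f0,get_ft_torque(),get_time())
```

```text
False 4.5333
hit False
[0.54922158 0.11413171 0.11842197] [ 0.31358168 -0.04074757  0.38399742]
0.15696338900899257 [0.54936988 0.1126406  0.11802147] [ 2.00879854 -8.88883281 -0.02399117] [-1.14963069 -0.45574393 -0.06198036] 6.7583
```

View pics/s1.png

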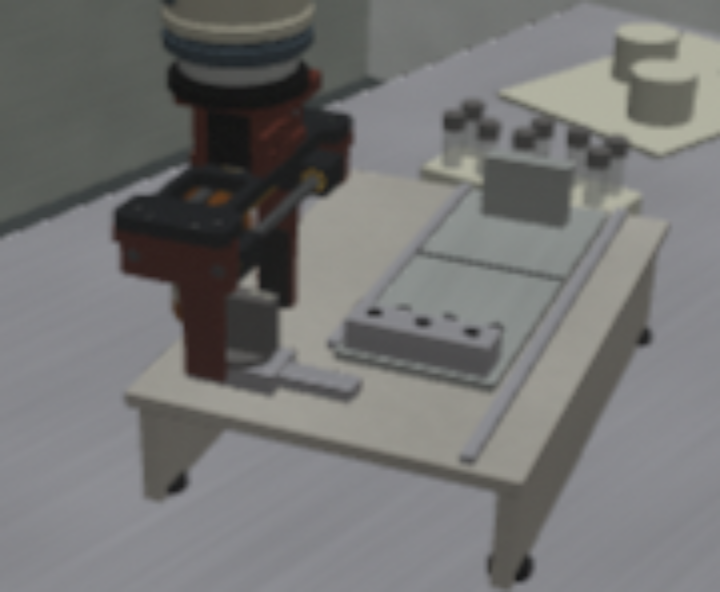

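The bar is gripped: width 13.8 mm against the nominal 14. The side force shows the bar sits about 1.5 mm further toward −y, so I'll relax onto it and then turn.

Run:
```python
from h import *
u=np.array([-np.sin(S[2]),np.cos(S[2]),0])
p=S2W(S,[.095,-.045,.028])[0]
for i in range(3):
    f=get_ft_force()@u; print("F",round(f,2),W2S(S,get_tcp_pos()).round(4))
    if abs(f)<1: break
    p=p+u*np.clip(f/6000,-.002,.002); movel(p,v=.02)
print("axis est",p, W2S(S,p))
q0=S[2]+np.pi/2
for a in (.15,.3,.45):
    movel(p,frame=quat(q0-a),v=.02)
    print(a,get_ft_force().round(1),get_ft_torque().round(2),get_tcp_pos().round(4),get_time())
```

```text
F -8.76 [[ 0.095  -0.0465  0.028 ]]
F -1.86 [[ 0.095  -0.0466  0.028 ]]
F -1.14 [[ 0.095  -0.0466  0.028 ]]
axis est [0.54947351 0.11221015 0.118     ] [[ 0.095      -0.04695959  0.028     ]]
0.15 [-1.9  4.6  0.8] [1.3  0.18 0.13] [0.5493 0.1128 0.118 ] 7.8083
0.3 [-1.9  7.4  0.6] [1.78 0.18 0.19] [0.5493 0.1132 0.118 ] 8.1083
0.45 [-2.   9.3  1. ] [2.21 0.18 0.17] [0.5493 0.1136 0.118 ] 8.4083
```

Run:
```python
from h import *
q0=S[2]+np.pi/2
p=np.array([0.54947,0.11221,.118])
for a in (.6,.75,.9,1.05,1.2,1.32):
    f=get_ft_force(); p=p+np.r_[np.clip(f[:2]/8000,-.001,.001),0]
    movel(p,frame=quat(q0-a),v=.02)
    print(a,get_ft_force().round(1),get_ft_torque().round(2),W2S(S,get_tcp_pos()).round(4),get_time())
    if np.linalg.norm(get_ft_force())>25: break
```

```text
0.6 [-0.1  6.4  0.5] [1.81 0.06 0.09] [[ 0.0955 -0.0451  0.0281]] 8.7083
0.75 [ 0.5  5.6 -1.5] [ 1.55 -0.12 -0.01] [[ 0.0958 -0.0448  0.0281]] 9.0083
0.9 [ 1.6  3.9 -2.1] [ 1.32 -0.35 -0.1 ] [[ 0.0961 -0.0445  0.028 ]] 9.3083
1.05 [ 2.7  4.3 -2.4] [ 1.11 -0.48 -0.14] [[ 0.0965 -0.0443  0.0281]] 9.6083
1.2 [ 3.8  2.4 -2.9] [ 0.69 -0.62 -0.14] [[ 0.0968 -0.0441  0.0281]] 9.9083
1.32 [ 3.7  0.5 -2.1] [ 0.4  -0.65 -0.12] [[ 0.0972 -0.0439  0.0281]] 10.175
```

The z-torque changed sign past 0.7 rad, so the detent has clicked over. I'll release, rise and look.

Run:
```python
from h import *
command_gripper(1.0)
p=get_tcp_pos(); movel([p[0],p[1],.26],v=.12)
g=S2W(S,[0,-.309,0])[0]
move_pose([g[0],g[1],.26],quat(S[2]+np.pi/2))
print(get_time(),get_ft_force())
im=cv2.cvtColor(read_camera("side"),cv2.COLOR_RGB2BGR);cv2.imwrite("pics/s2.png",cv2.resize(im[150:290,240:400],None,fx=4,fy=4,interpolation=cv2.INTER_CUBIC))
im=cv2.cvtColor(read_camera("top"),cv2.COLOR_RGB2BGR);cv2.imwrite("pics/t2.png",cv2.resize(im[165:290,235:380],None,fx=5,fy=4.7999,interpolation=cv2.INTER_CUBIC))
```

```text
14.3083 [ 0.40795961  0.79275365 -1.18839642]
```

View pics/s2.png

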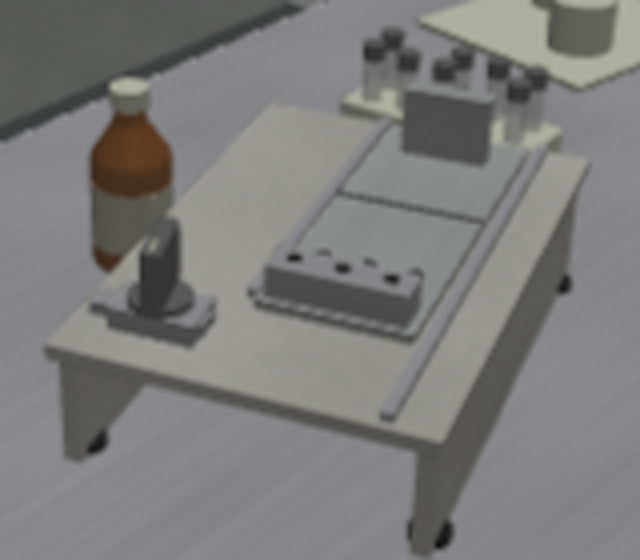

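View pics/t2.png

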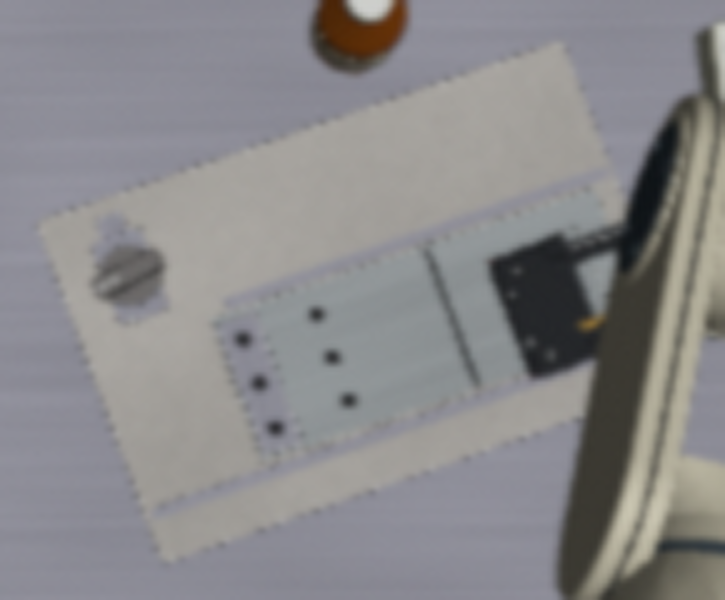

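The bolt is fully drawn back (bar now along the stand's y) and the plate hasn't moved. Next I'll grip the upright.

Run:
```python
from h import *
g=S2W(S,[0,-.309,.016])[0]
movel([g[0],g[1],.17],v=.15)
print("hit",movel(g,v=.06,until_force=6),get_tcp_pos(),get_ft_force())
command_gripper(0.0)
print(get_grip_width()*88,W2S(S,get_tcp_pos()),get_ft_force(),get_ft_torque(),get_time())
im=cv2.cvtColor(read_camera("side"),cv2.COLOR_RGB2BGR);cv2.imwrite("pics/s3.png",cv2.resize(im[100:290,220:420],None,fx=4,fy=3.1,interpolation=cv2.INTER_CUBIC))
```

```text
hit False [ 0.5465322  -0.16661456  0.10638107] [ 0.53156058 -0.40234698 -0.53276981]
14.041027639603433 [[ 9.79707242e-05 -3.09024171e-01  1.59922351e-02]] [-0.0076873   0.1512707   0.07471537] [ 0.00312253 -0.18230913 -0.34376686] 17.5
```

View pics/s3.png

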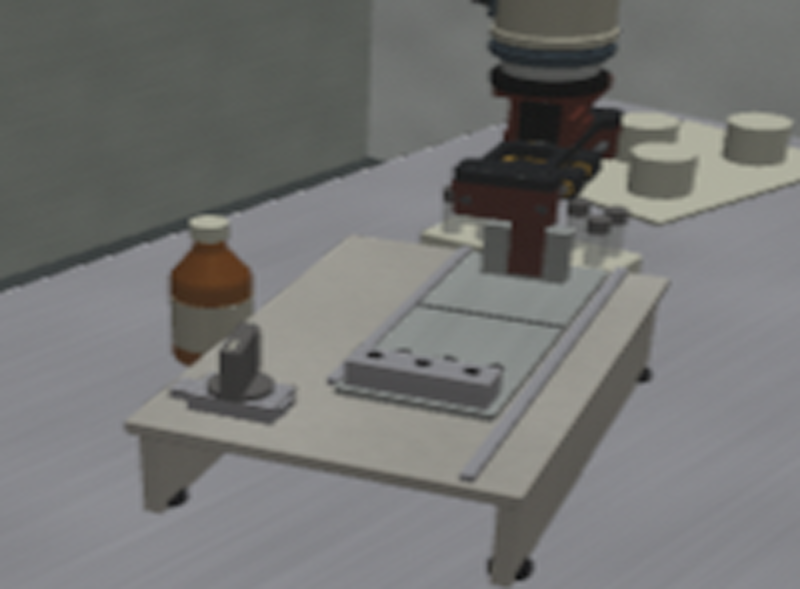

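Firm, central grip: width 14.0 mm and near-zero force. I'll slide in steps and watch the forces.

Run:
```python
from h import *
for y in (-.29,-.26,-.22,-.18,-.14,-.11):
    movel(S2W(S,[0,y,.016])[0],v=.04)
    F=get_ft_force(); u=S2W([0,0,-S[2]],[F])[0]-[0,0,.09]
    print(y,"F stand",u.round(1),get_ft_torque().round(2),W2S(S,get_tcp_pos()).round(4),get_time())
    if np.linalg.norm(F)>30: break
im=cv2.cvtColor(read_camera("side"),cv2.COLOR_RGB2BGR);cv2.imwrite("pics/side4.png",im);cv2.imwrite("pics/s4.png",cv2.resize(im[150:300,240:400],None,fx=4,fy=4,interpolation=cv2.INTER_CUBIC))
im=cv2.cvtColor(read_camera("top"),cv2.COLOR_RGB2BGR);cv2.imwrite("pics/t4.png",cv2.resize(im[165:290,215:360],None,fx=5,fy=4.8,interpolation=cv2.INTER_CUBIC))
```

```text
-0.29 F stand [-0.2  4.9  0.7] [ 0.37 -0.25  0.01] [[-2.00e-04 -2.89e-01  1.60e-02]] 18.175
-0.26 F stand [1.2 4.6 1.1] [ 0.31 -0.22  0.03] [[-1.000e-04 -2.593e-01  1.600e-02]] 19.075
-0.22 F stand [0.6 3.7 0.4] [ 0.3  -0.3   0.05] [[-0.     -0.2195  0.016 ]] 20.225
-0.18 F stand [ 0.6  2.4 -0.2] [ 0.17 -0.28  0.05] [[-0.     -0.1795  0.016 ]] 21.375
-0.14 F stand [0.2 2.2 0.1] [ 0.06 -0.37  0.02] [[-0.     -0.1396  0.0159]] 22.525
-0.11 F stand [ 2.3  1.  -0.1] [-0.06 -0.37  0.01] [[ 0.     -0.1096  0.016 ]] 23.425
```

View pics/s4.png

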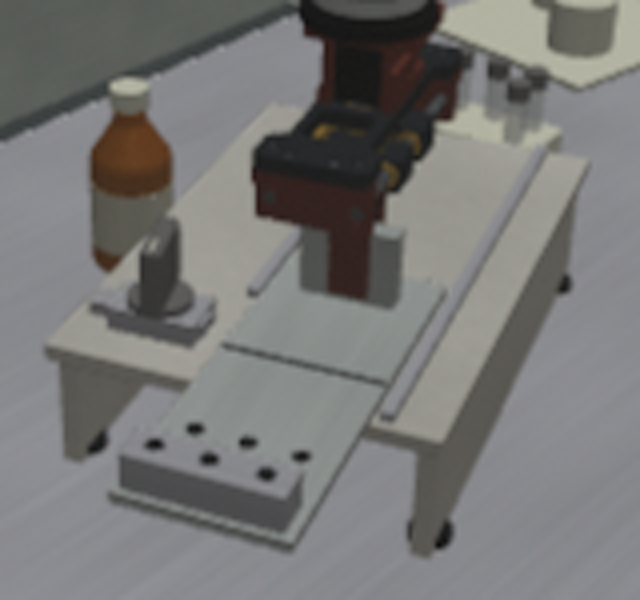

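View pics/t4.png

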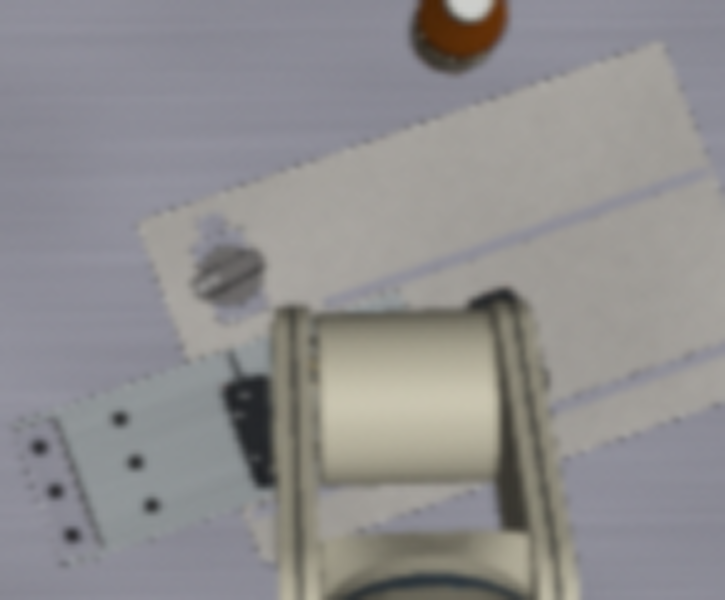

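The side view shows the line nearly parallel to the edge, about 28 mm inside it. Touch gives the final target in the robot's own frame. The knob bar was felt at y = −46.6 mm (nominal −45), so the edge is at about −1.6 mm in my stand frame and the TCP should stop at about −81.6 mm.

Run:
```python
from h import *
movel(S2W(S,[0,-.0816,.016])[0],v=.03); wait(.3)
F=get_ft_force(); print((S2W([0,0,-S[2]],[F])[0]-[0,0,.09]).round(1),get_ft_torque().round(2),W2S(S,get_tcp_pos()).round(4),get_grip_width()*88,get_time())
ims=np.mean([read_camera("side").astype(float) for _ in range(4)],0).astype(np.uint8)
im=cv2.cvtColor(ims,cv2.COLOR_RGB2BGR);cv2.imwrite("pics/side5.png",im);cv2.imwrite("pics/s5.png",cv2.resize(im[220:270,245:355],None,fx=7,fy=7,interpolation=cv2.INTER_CUBIC))
im=cv2.cvtColor(read_camera("top"),cv2.COLOR_RGB2BGR);cv2.imwrite("pics/top5.png",im);cv2.imwrite("pics/t5.png",cv2.resize(im[205:290,235:295],None,fx=7,fy=7,interpolation=cv2.INTER_CUBIC))
```

```text
[ 0.1 -4.3  1. ] [-1.13 -0.52 -0.04] [[ 0.0001 -0.0819  0.0161]] 13.815302441865628 24.925
```

View pics/s5.png

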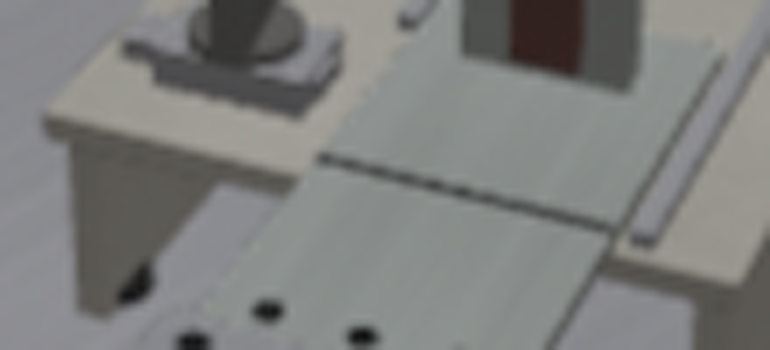

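View pics/t5.png

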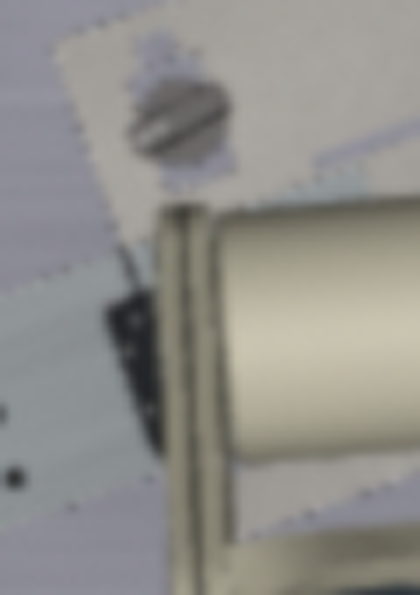

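Run:
```python
from h import *
z7=lambda a,o:(np.array(a)+.5)/7-.5+o
y=lambda n,uv,z:(W2S(S,ray(n,uv,z))[:,1]*1000).round(1)
print("side line",y("side",z7([(320,157),(465,193),(615,230)],[245,220]),.098),"edge",y("side",z7([(45,120),(180,150),(300,178),(615,257),(735,283)],[245,220]),.09))
print("top line",y("top",z7([(121,247),(130,275)],[235,205]),.098),"edge",y("top",z7([(58,55),(90,150),(118,240)],[235,205]),.09))
# profile of side edge: darkness along stand y at fixed x
for n in("side","top"):
  g=cv2.cvtColor(cv2.imread(f"pics/{n}5.png"),cv2.COLOR_BGR2GRAY).astype(np.float32)
  ys=np.arange(-.016,.016,.002)
  def prof(xs,z):
    P=np.array([[[x,v,z] for v in ys] for x in xs]); uv=proj(n,S2W(S,P.reshape(-1,3))).astype(np.float32)
    return cv2.remap(g,uv[:,0].reshape(len(xs),-1),uv[:,1].reshape(len(xs),-1),cv2.INTER_LINEAR).mean(0).round(0)
  print(n,(ys*1000).round())
  print(" line",prof(np.linspace(-.04,.04,30) if n=="side" else [.045,.042],.008))
  print(" edgeL",prof(np.linspace(.06,.14,30),0)); print(" edgeR",prof(np.linspace(-.085,-.06,10),0))
```

```text
side line [-1.2 -1.  -0.9] edge [ 4.4  2.5  1.5  1.8 -0. ]
top line [-1.1 -0.7] edge [-3.  -2.2 -0.4]
side [-16. -14. -12. -10.  -8.  -6.  -4.  -2.   0.   2.   4.   6.   8.  10.
  12.  14.]
 line [140. 140. 139. 139. 137. 128. 110.  93.  92. 110. 129. 138. 139. 139.
 139. 139.]
 edgeL [156. 156. 156. 156. 156. 156. 153. 145. 130. 110.  94.  88.  88.  88.
  91.  95.]
 edgeR [148. 148. 148. 148. 149. 150. 148. 139. 125. 105.  89.  84.  84.  86.
  92. 103.]
top [-16. -14. -12. -10.  -8.  -6.  -4.  -2.   0.   2.   4.   6.   8.  10.
  12.  14.]
 line [119. 122. 132. 139. 142. 135. 119. 104. 111. 126. 139. 145. 148. 148.
 148. 148.]
 edgeL [161. 161. 162. 162. 162. 161. 157. 150. 144. 142. 141. 142. 142. 142.
 142. 142.]
 edgeR [146. 141. 132. 122. 114. 112. 115. 120. 124. 121. 114. 106. 102. 104.
 111. 119.]
```

Three estimates of the line against the edge are −1.7 mm (side), +0.9 mm (top) and −0.3 mm (touch), all well inside ±6 mm. I'll check that it's still, then hand in.

Run:
```python
from h import *
wait(.5); print(np.abs(get_qvel()).max(),get_tcp_pos(),get_ft_force().round(2),get_grip_width()*88,get_time())
job_done()
```

```text
0.001534539253855753 [0.4714293  0.04787485 0.10608007] [ 1.83 -4.73  2.08] 13.950816604489011 25.675
the job is handed in; nothing more can be done
```

I turned the latch over its detent and slid the plate out flat until its line was over the stand's edge. I handed the job in with the gripper still closed on the upright grip. The call gave no verdict, so I don't know the judged result.

- **Latch:** I turned the knob 1.32 rad clockwise. The resisting torque changed sign past 0.7 rad, and a later picture showed the bolt fully drawn back with the plate still inside.
- **Slide:** The plate moved smoothly between the rails, with forces on the tool under about 5 N.
- **Line over edge:** The checks disagreed by about 2.6 mm: side camera 1.7 mm inside, top camera 0.9 mm outside, and touch off the knob 0.3 mm inside. All are well within the 6 mm limit.
- **Holding:** At 25.7 s the arm was still, the grip width was 14 mm (the upright's thickness), and the force on the tool was about 5 N.
- **Not measured:** I judged tilt only by eye (the plate looked level) and from the unchanged tool height. I did not measure finger force directly.
- **Bystanders:** I planned the motion clear of the rack, bottle and jar. The bottle and rack looked unmoved in later pictures. I did not check the jar again, but the arm never went near it.

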